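Get the glasses case out of the crowded desk tray

TASK

First move the tube of hand cream, which lies across the open end of the wooden desk tray, onto the middle of the notebook and let go of it. Then slide the glasses case out through the tray's open end until it stands flat on the desk, wholly clear of the tray; its lid has no catch, so do not lift or tip the case and keep the lid shut. Leave the stapler and the earbud case lying where they are in the tray.

Things in the scene. Friction and masses are not known exactly. Their poses are not given: they have to be found in the camera images.
- tray: fixed low wooden tray, 310 x 238 mm, walls 5 mm thick, 35 mm high, floor 3 mm. Origin: centre of its underside. Its -x end (x = -155) is open; inner back wall x = +150, side walls y = -114, +114. Glasses case, stapler and earbud case lie lengthwise side by side in any order at y about -72, 0, +72, the tube crosswise before them at x about -128. 45 to 62 mm is free behind the glasses case
- case_center (a point): centre of the dark hard glasses case, a closed box 66 x 160 x 38 mm, 0.11 kg, half-way up (19 mm above its underside). Its own y is its length, lying along the tray's x; z up. Its ends are flat for 40 mm about the middle. Loose; slides easily when pushed low on its end
- glasses_case_lid (a joint): hinge of the glasses case's lid along one long side, rad: 0 shut, grows as it opens; the lid is the upper 18 mm of the case, without catch, held shut only by its weight
- case_corner0 (a point): bottom corner of the glasses case's bounding box, (-33, -80) mm in the case's own x, y; at its underside
- case_corner1 (a point): bottom corner of the glasses case's bounding box, (+33, -80) mm in the case's own x, y; at its underside
- case_corner2 (a point): bottom corner of the glasses case's bounding box, (+33, +80) mm in the case's own x, y; at its underside
- case_corner3 (a point): bottom corner of the glasses case's bounding box, (-33, +80) mm in the case's own x, y; at its underside
- tube_center (a point): centre of the hand cream tube, a loose stiff tube lying flat, 40 mm wide (its own x), 146 mm long (its own y), 26 mm high, half-way up (13 mm above its underside); 0.035 kg. Its length lies about along the tray's y, with free floor at least 25 mm wide, at its middle, on both long sides
- notebook_top (a point): centre of the top cover of the light grey notebook, loose, flat on the desk to the right of the tray, 180 mm (its own x) x 126 mm (its own y), 14 mm thick; z up
- stapler_center (a point): centre of the desk stapler in the tray, 37 mm wide, 132 mm long (own y, along the tray's x), 48 mm high; loose, to be left alone
- earbud_center (a point): centre of the small white earbud case in the tray, 50 x 58 x 24 mm; loose, to be left alone

How it is judged:
By the outcome, as a careful person would: the job done as asked, in the order asked, and still so for the second after the job is handed in, with the robot touching nothing.
It also fails if it takes over 67 s, if anything falls off the work surface, if the arm or the gripper's body presses on something with over 40 N, if the wrist force passes 120 N, or if a joint passes its speed limit or range.

ROBOT

A 7-joint arm with a two-finger parallel gripper is mounted at the origin on a cart in front of the work surface, level with it; the furniture and walls round the work are solid. World frame = base frame: x ahead of the robot, y to its left, z up, the work surface at z = 0. Lengths are in m, angles in rad, forces in N, time in s.
With the tool pointing down it reaches from about 0.425 to 0.95 m from the base axis. Payload 4.7 kg.
Tool frame: the origin (TCP) lies between the finger pads; the fingertips stand 25 mm ahead of it and the grasp point (between the pads) lies 6 mm ahead of it; z points along the fingers, y is the line along which they close (so a half turn about z gives the same grasp; the last joint's range is limited). The gripper opens to 85 mm and grips with 20 to 120 N. Pads are 22 mm wide; open, the fingers measure 114 mm over their backs; the gripper's body (76 mm by 85 mm) begins 54 mm behind the grasp point. The pads swing forward as they close: fully open they stand 13 mm farther back than shut.
Start: joints at [-0.029, 0.469, -0.049, 1.532, 0.024, 1.141, -0.082], TCP at [0.675, 0, 0.256] pointing down, gripper open.
Joint ranges: [-2.59, 2.59], [-0.33, 1.99], [-1.39, 1.29], [0.1, 2.45], [-1.04, 4.18], [0.21, 1.99], [-2.66, 2.66]. Speed limits (rad/s): [2.57, 2.57, 3.14, 3.14, 3.14, 3.14, 3.14].

INTERFACE

Orientations are given as a 3x3 rotation matrix whose columns are the frame's x, y, z axes.
In Python, from rig import * gives the robot as it stands. Calls block until the motion is done:
- movep(position, orientation): joint-space move of the TCP to a pose.
- move_l(position, attitude=None, feed=0.15, until_force=None): straight line of the TCP; attitude=None keeps the orientation; feed is the mean speed in m/s. With until_force (N) it stops when the force on the tool has changed by that much, and returns True; else False.
- move_joints(angles): joint-space move.
- command_gripper(opening, newtons=None): finger opening in m; newtons is the grip in N (None keeps the last); returns when the fingers have stopped.
- sleep(seconds).
- inverse_kinematics(position, orientation): joint angles nearest the present ones, or None.
- sense(): the state.
- camera(name): name is "scene" or "side" or "wrist"; returns (picture, depth): 384x512x3 uint8, red, green, blue; 384x512 float32, m along the optical axis (not along the pixel's ray), 0 where there is no reading.
- camera_params(name): a dict with "K" (3x3 intrinsics, pixels), "dist" ([k1, k2, p1, p2, k3] as OpenCV has them; the pictures are not rectified), "position" and "rotation" of the camera in the world; the wrist camera has in their place "tool_from_camera" (4x4, takes a point from camera to tool coordinates, whose origin is the TCP and whose axes are the flange's). Camera axes: x right, y down, z forward; pixel columns grow to the right and rows downward; lengths in m; the calibration is good to about 2 mm. A picture is of the moment at which its call begins: read the wrist's pose just before it. camera_params takes no time and is no camera call.
A pose or a line that the arm cannot do raises Unreachable and nothing moves.
- finish_job(): hands the job in; it is judged then, once.
The state is a dict: "time_s": time; "joint_pos": joint angles; "qd": joint speeds; "joint_efforts": joint torques, N m; "position": TCP position; "tcp_rot": TCP orientation; "wrist_force": force on the tool from outside, world axes, zero at the start; "ft_torque": the same for the moment, N m; "finger_gap": finger opening in m; "gripper_force": force on a finger pad.
Only numpy, scipy, OpenCV 4.12 (cv2) and the standard library are available. Lean on these libraries where they do the work, as an engineer would, in place of code of your own. Each camera call takes 0.05 s, during which the arm holds its last target. There are 200 camera calls.

## Working session

There is one attempt and no reset: what is moved stays moved. The work goes in short steps, each a Python script; the robot and the scene stay as the last script left them, time stands still between calls to the robot, and variables do not carry over. Pictures are saved under pics/ and viewed, at most 10 in all, crops included, and the job is handed in when it is done.

```bash
mkdir -p pics; ls; cat > h.py <<'E'
from rig import *
import numpy as np, cv2
def snap(name):
    s=sense(); im,d=camera(name); p=camera_params(name)
    if name=="wrist":
        T=np.eye(4); T[:3,:3]=s["tcp_rot"]; T[:3,3]=s["position"]; M=T@np.array(p["tool_from_camera"]); R,t=M[:3,:3],M[:3,3]
    else: R,t=np.array(p["rotation"]),np.array(p["position"])
    return im,d,(np.array(p["K"]),np.array(p["dist"]),R,t)
def ray(c,uv):
    K,D,R,t=c
    x=cv2.undistortPoints(np.array(uv,float).reshape(-1,1,2),K,D)[:,0]
    return np.c_[x,np.ones(len(x))]@R.T
def onz(c,uv,z):
    r=ray(c,uv); return c[3]+r*((z-c[3][2])/r[:,2:3])
def cloud(d,c):
    v,u=np.mgrid[0:384,0:512]; r=ray(c,np.c_[u.ravel(),v.ravel()])
    P=c[3]+r*d.reshape(-1,1); return P.reshape(384,512,3)
def down(yaw):  # tool z down, closing axis y at angle yaw from world x
    y=np.array([np.cos(yaw),np.sin(yaw),0]); z=np.array([0,0,-1.]); return np.c_[np.cross(y,z),y,z]
E
python3 - <<'E'
from h import *
import pickle
o={}
for n in("scene","side","wrist"):
    im,d,c=snap(n); o[n]=(im,d,c); cv2.imwrite(f"pics/{n}0.png",im[...,::-1]); print(n,c[3].round(3),c[2][:,2].round(2))
pickle.dump(o,open("o.pkl","wb"))
a=np.hstack([cv2.resize(o[n][0],(400,300)) for n in("scene","wrist")])
print(sense()["tcp_rot"].round(2) if hasattr(sense()["tcp_rot"],"round") else sense()["tcp_rot"], sense()["time_s"])
E
```

```text
pics
scene [-0.079 -0.795  0.554] [ 0.57  0.69 -0.45]
side [ 0.012 -0.762  0.746] [ 0.46  0.65 -0.61]
wrist [0.676 0.077 0.372] [-0.   -0.3  -0.95]
[[-0.  1. -0.]
 [ 1.  0. -0.]
 [-0. -0. -1.]] 0.15
```

View pics/scene0.png

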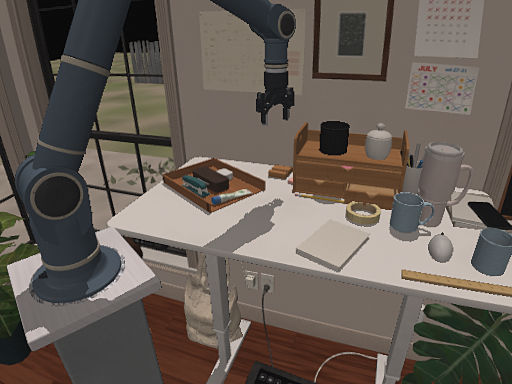

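View pics/wrist0.png

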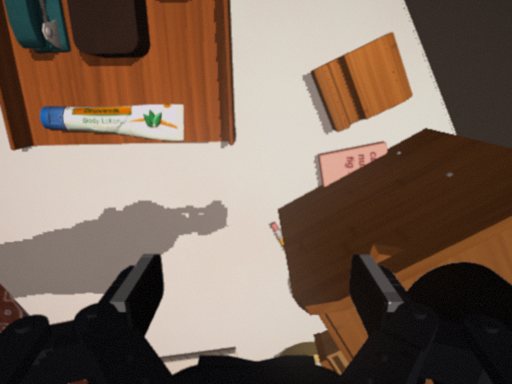

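The scene view shows the tray at about (215,185) and the notebook at (333,244). In the wrist view the open end of the tray runs from (12,148) to (235,143). The tube spans (40,118)–(184,122), the dark glasses case is in the middle with its front end at (112,55), and the stapler is on the left.

```bash
python3 - <<'E'
from h import *
import pickle
o=pickle.load(open("o.pkl","rb"))
c=o["wrist"][2]
print("ax",c[2].round(2))
print("tray open ends",onz(c,[(15,148),(232,143)],0.0).round(3))
print("tube ends",onz(c,[(42,118),(184,121)],0.016).round(3))
print("case front",onz(c,[(78,52),(147,52)],0.03).round(3))
c=o["scene"][2]
print("nb",onz(c,[(297,248),(338,268),(368,232),(333,221)],0.014).round(3))
print("tray",onz(c,[(163,178),(209,207),(265,183),(215,160)],0.035).round(3))
for x,y,z in[(.55,.25,.3),(.55,.3,.3),(.55,.2,.3),(.55,.3,.05)]:
  for yaw in(0,np.pi/2,np.pi): print(x,y,z,yaw,inverse_kinematics([x,y,z],down(yaw)) is not None)
E
```

```text
ax [[ 1.    0.   -0.  ]
 [-0.   -0.95 -0.3 ]
 [-0.    0.3  -0.95]]
tray open ends [[0.393 0.016 0.   ]
 [0.647 0.021 0.   ]]
tube ends [[0.443 0.051 0.016]
 [0.597 0.047 0.016]]
case front [[0.5   0.115 0.03 ]
 [0.568 0.115 0.03 ]]
nb [[ 0.467 -0.303  0.014]
 [ 0.482 -0.424  0.014]
 [ 0.666 -0.386  0.014]
 [ 0.64  -0.284  0.014]]
tray [[ 0.392  0.29   0.035]
 [ 0.399 -0.002  0.035]
 [ 0.635  0.008  0.035]
 [ 0.63   0.303  0.035]]
0.55 0.25 0.3 0 True
0.55 0.25 0.3 1.5707963267948966 True
0.55 0.25 0.3 3.141592653589793 True
0.55 0.3 0.3 0 True
0.55 0.3 0.3 1.5707963267948966 True
0.55 0.3 0.3 3.141592653589793 True
0.55 0.2 0.3 0 True
0.55 0.2 0.3 1.5707963267948966 True
0.55 0.2 0.3 3.141592653589793 True
0.55 0.3 0.05 0 True
0.55 0.3 0.05 1.5707963267948966 True
0.55 0.3 0.05 3.141592653589793 True
```

```bash
python3 - <<'E'
from h import *
import pickle
o={}
for n,p in(("nb",[.56,-.27,.33]),("tray",[.52,.21,.33])):
    movep(p,down(0)); sleep(.2)
    im,d,c=snap("wrist"); o[n]=(im,d,c); cv2.imwrite(f"pics/{n}1.png",im[...,::-1])
pickle.dump(o,open("o1.pkl","wb")); print(sense()["time_s"])
E
```

```text
3.5667
```

View pics/tray1.png

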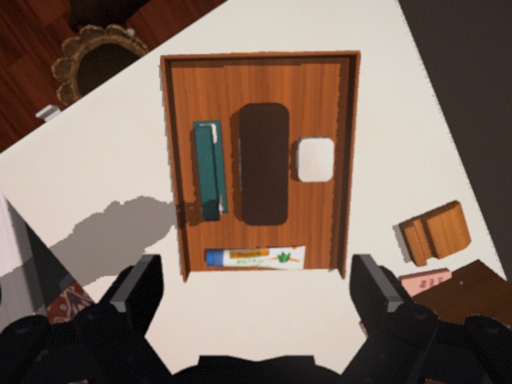

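View pics/nb1.png

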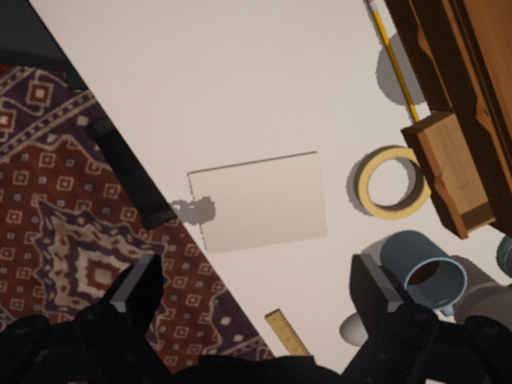

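The tray view shows the case at u 240–289, v 103–226, with free floor behind it up to the wall at v≈60. The tube runs from (205,258) to (305,257), the stapler is left at (210,170), and the earbud case is right at (316,160). In the notebook view the corners are (188,172), (318,152), (327,237) and (208,252), and the tape roll is at (393,183).

```bash
python3 - <<'E'
from h import *
import pickle
o=pickle.load(open("o1.pkl","rb"))
im,d,c=o["nb"]; q=onz(c,[(188,172),(318,152),(327,237),(208,252)],0.014); print("nb",q.round(3),q.mean(0).round(3)); 
P=cloud(d,c); print("nb z",np.median(P[180:230,220:310,2]),"desk",np.median(P[100:140,150:300,2]))
im,d,c=o["tray"]; P=cloud(d,c)
def box(n,u0,u1,v0,v1,lo,hi):
    S=P[v0:v1,u0:u1].reshape(-1,3); S=S[(S[:,2]>lo)&(S[:,2]<hi)]
    r=cv2.minAreaRect((S[:,:2]*1000).astype(np.float32)); print(n,len(S),r,"zmax",np.percentile(S[:,2],[50,98]).round(4))
box("case",228,295,92,240,.030,.06)
box("tube",198,312,242,275,.0145,.05)
box("stapler",188,232,112,228,.02,.08)
box("ear",293,340,130,188,.018,.05)
print("walls top",onz(c,[(162,56),(359,52)],.035).round(3),"open",onz(c,[(182,280),(345,277)],.035).round(3))
print("floor z",np.median(P[75:95,190:330,2]), "tubeY profile")
for u in (215,235,255,275,295): 
    col=P[240:278,u]; m=col[:,2]>.012; print(u,col[m][:,1].min().round(4),col[m][:,1].max().round(4),col[m][:,0].mean().round(4),col[m][:,2].max().round(4))
E
```

```text
nb [[ 0.468 -0.296  0.014]
 [ 0.645 -0.268  0.014]
 [ 0.666 -0.393  0.014]
 [ 0.49  -0.418  0.014]] [ 0.567 -0.344  0.014]
nb z 0.01276689392043523 desk -0.0005259353854393523
case 5733 ((532.1949462890625, 192.44271850585938), (61.99898147583008, 159.20924377441406), 0.7701501250267029) zmax [0.0403 0.0419]
tube 985 ((501.8224792480469, 50.90888214111328), (27.270862579345703, 106.71651458740234), 85.60701751708984) zmax [0.0221 0.0291]
stapler 1733 ((460.48779296875, 183.25660705566406), (30.371374130249023, 127.27710723876953), 0.06541579216718674) zmax [0.0473 0.0509]
ear 1473 ((600.341064453125, 199.98861694335938), (58.508934020996094, 47.0129508972168), 89.48786926269531) zmax [0.0262 0.0278]
walls top [[0.41  0.327 0.035]
 [0.643 0.331 0.035]] open [[0.412 0.024 0.035]
 [0.651 0.029 0.035]]
floor z 0.0024638298080827403 tubeY profile
215 0.0429 0.0645 0.4607 0.0288
235 0.0431 0.0634 0.49 0.0277
255 0.0389 0.0635 0.5193 0.0204
275 0.0342 0.2864 0.5476 0.4468Traceback (most recent call last):
  File "<stdin>", line 17, in <module>
    return umr_minimum(a, axis, None, out, keepdims, initial, where)
ValueError: zero-size array to reduction operation minimum which has no identity
```

```bash
python3 - <<'E'
from h import *
q0=sense()["joint_pos"]
a=np.radians(88)
for y in(a,a-np.pi):
    q=inverse_kinematics([.518,.05,.15],down(y)); print(np.round(q,2))
    q=inverse_kinematics([.567,-.344,.15],down(y+np.radians(11))); print(np.round(q,2))
a=min((a,a-np.pi),key=lambda y:max(abs(inverse_kinematics([.518,.05,.15],down(y))[6]),abs(inverse_kinematics([.567,-.344,.15],down(y+.19))[6])))
print("yaw",a)
command_gripper(.068)
movep([.518,.05,.13],down(a))
hit=move_l([.518,.05,.032],feed=.08,until_force=8); print("hit",hit,sense()["position"],sense()["wrist_force"])
if not hit:
    command_gripper(.0,25); s=sense(); print(s["finger_gap"],s["gripper_force"],s["time_s"])
    move_l([.518,.05,.12],feed=.1); s=sense(); print(s["finger_gap"],s["gripper_force"],s["wrist_force"])
    im,d,c=snap("wrist"); cv2.imwrite("pics/lift.png",im[...,::-1])
E
```

```text
[ 0.13  0.37 -0.37  1.99  0.18  0.81  1.18]
[ 0.62  0.56 -0.19  1.66  0.12  0.94  2.11]
[-0.22  0.34  0.06  2.01 -0.03  0.79 -1.76]
[ 0.29  0.56  0.27  1.68 -0.18  0.93 -0.78]
yaw -1.6057029118347832
hit False [0.51840628 0.05007272 0.03248846] [ 0.65220055 -0.74761873 -0.54702215]
0.030250365471794938 24.650447530329984 6.825
0.030573109331499305 24.682879334577592 [ 0.61652741  0.72361082 -0.97646123]
```

View pics/lift.png

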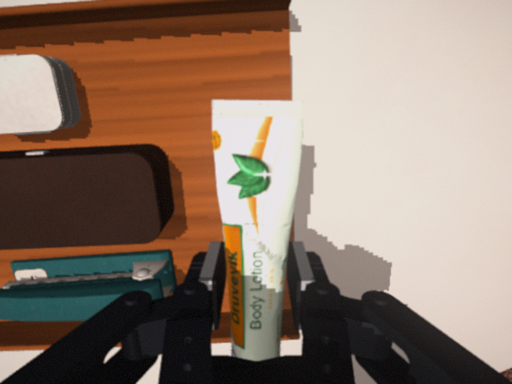

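The tube is held level between the fingers, with its end at (257,100). Next I place it.

```bash
python3 - <<'E'
from h import *
a=-1.6057+np.radians(11)
move_l([.518,.05,.15],feed=.1)
movep([.567,-.344,.14],down(a))
move_l([.567,-.344,.060],feed=.1)
hit=move_l([.567,-.344,.041],feed=.03,until_force=3); print("hit",hit,sense()["position"],sense()["wrist_force"])
command_gripper(.065); sleep(.3)
move_l([.567,-.344,.14],feed=.12)
movep([.56,-.27,.33],down(0)); sleep(.2)
im,d,c=snap("wrist"); cv2.imwrite("pics/placed.png",im[...,::-1]); print(sense()["time_s"])
# feasibility of tilted push
t=np.radians(12)
def tilt(t):
    z=np.array([0,-np.sin(t),-np.cos(t)]); y=np.array([1.,0,0]); return np.c_[np.cross(y,z),y,z]
for y in(.31,.2,.1,0): print(y,[np.round(q,2) if (q:=inverse_kinematics([.531,y,zz],tilt(t))) is not None else None for zz in(.035,.15)])
E
```

```text
hit True [ 0.56671495 -0.34382198  0.04284517] [-1.21567317  0.96071259  3.30493037]
14.375
0.31 [array([-0.37,  0.72, -0.43,  1.75,  0.55,  0.94, -1.1 ]), array([-0.27,  0.6 , -0.57,  1.69,  0.51,  1.14, -1.05])]
0.2 [array([-0.24,  0.65, -0.38,  1.89,  0.55,  0.83, -0.98]), array([-0.12,  0.51, -0.54,  1.83,  0.5 ,  1.05, -0.91])]
0.1 [array([-0.12,  0.6 , -0.32,  1.98,  0.56,  0.75, -0.84]), array([-0.05,  0.43, -0.41,  1.92,  0.44,  0.96, -0.71])]
0 [array([-0.03,  0.56, -0.21,  2.04,  0.53,  0.67, -0.64]), array([ 0.05,  0.39, -0.3 ,  1.97,  0.41,  0.89, -0.5 ])]
```

View pics/placed.png

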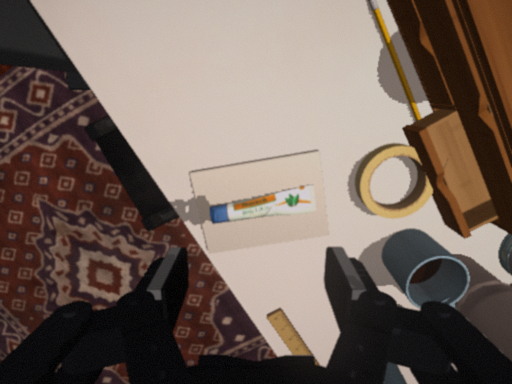

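The tube lies on the notebook with its centre at (262,204), against the notebook's centre at about (259,201). Now I push the case with shut fingers, tilted so the tips lead and touch it low.

```bash
cat >> h.py <<'E'
def tilt(t):
    z=np.array([0,-np.sin(t),-np.cos(t)]); y=np.array([1.,0,0]); return np.c_[np.cross(y,z),y,z]
RT=tilt(np.radians(10))
def tcp(tip): return np.array(tip)-.025*RT[:,2]
E
python3 - <<'E'
from h import *
command_gripper(0)
movep(tcp([.531,.297,.16]),RT)
im,d,c=snap("wrist"); cv2.imwrite("pics/above.png",im[...,::-1])
hit=move_l(tcp([.531,.297,.008]),feed=.06,until_force=5); s=sense(); print("down hit",hit,s["position"],s["wrist_force"],s["finger_gap"])
if not hit:
    h=move_l(tcp([.5313,.272,.008]),feed=.03,until_force=1.5); s=sense(); print("contact",h,(s["position"]+.025*RT[:,2]).round(4),s["wrist_force"])
    h=move_l(tcp([.5325,.18,.008]),feed=.05,until_force=12); s=sense(); print("mid",h,(s["position"]+.025*RT[:,2]).round(4),s["wrist_force"],s["time_s"])
    im,d,c=snap("wrist"); cv2.imwrite("pics/mid.png",im[...,::-1])
    im2,_,_=snap("side"); cv2.imwrite("pics/mids.png",cv2.resize(im2[100:260,100:340,::-1],None,fx=3,fy=3))
E
```

```text
down hit False [0.53108895 0.30141952 0.03282581] [-0.87185807 -0.0693588   0.59532402] -0.00021708326200654143
contact False [0.5313 0.272  0.008 ] [ 0.31839753 -0.94360313  0.01872519]
mid False [0.5325 0.1801 0.008 ] [-0.86342518 -0.06732775  0.04658354] 22.8333
```

View pics/mid.png

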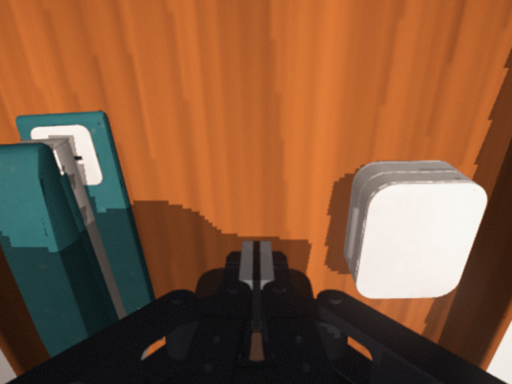

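View pics/mids.png

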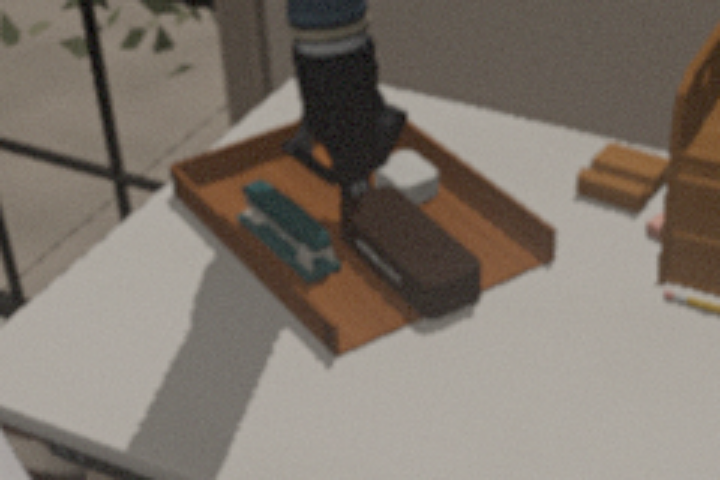

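The case has slid straight, its front end is at the tray mouth (side crop about (440,300)) and the lid is shut. The stapler and earbud case are untouched, so I continue.

```bash
python3 - <<'E'
from h import *
for y in(.10,.04,-.02):
    h=move_l(tcp([.5313+.0134*(.272-y),y,.008]),feed=.04,until_force=12); s=sense(); print(y,h,s["wrist_force"].round(2),s["time_s"])
    if h: break
else:
    p=sense()["position"]
    move_l(p+[0,.025,0],feed=.05); move_l(p+[0,.03,.15],feed=.12)
    movep([.52,.05,.33],down(0)); sleep(.2)
im,d,c=snap("wrist"); cv2.imwrite("pics/end.png",im[...,::-1])
import pickle; pickle.dump((im,d,c),open("oe.pkl","wb")); print(sense()["time_s"])
P=cloud(d,c); S=P.reshape(-1,3); S=S[(S[:,2]>.028)&(S[:,2]<.06)&(S[:,1]<.015)&(S[:,1]>-.25)&(S[:,0]>.44)&(S[:,0]<.63)]
print(cv2.minAreaRect((S[:,:2]*1000).astype(np.float32)),np.percentile(S[:,2],[5,50,98]),S.min(0),S.max(0))
E
```

```text
0.1 False [-0.58  0.48 -0.23] 25.0833
0.04 False [-0.2  -0.52 -0.18] 26.7333
-0.02 False [-0.81  0.13 -0.02] 28.3833
31.3417
((534.7582397460938, -67.56616973876953), (75.25209045410156, 61.997806549072266), 89.39917755126953) [0.03411791 0.03719313 0.03881678] [ 0.50378049 -0.10550768  0.02808308] [ 0.5658827  -0.02980246  0.03962824]
```

View pics/end.png

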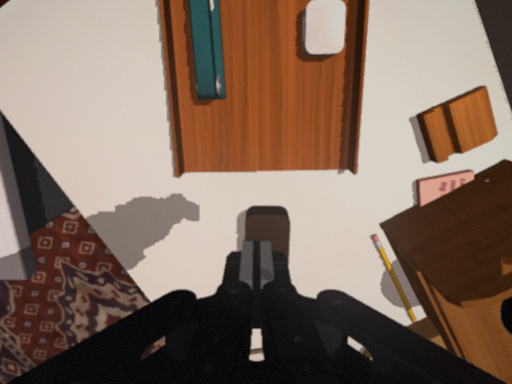

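The case's rear end is at (267,207), about 5 cm clear of the tray mouth at v≈172. Its top is level at z≈38 mm, so it stands flat with the lid shut, and the stapler and earbud case are undisturbed.

```bash
python3 -c "
from rig import *
print(finish_job())"
```

```text
the job is handed in; nothing more can be done
None
```

The job is handed in at about 31 s on the robot's clock: the tube lies on the middle of the notebook, and the glasses case stands flat on the desk about 5 cm clear of the tray with its lid shut. The stapler and earbud case were left alone in the tray.

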